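# Flag the empty seal bin and call for stock

## Robot

A 6-joint arm with a two-finger parallel gripper is mounted at the origin on the work surface. World frame = base frame: x ahead of the robot, y to its left, z up, the work surface at z = 0. Lengths are in m, angles in degrees, forces in N, time in s.
With the tool pointing down it reaches from about 0.35 to 0.875 m from the base axis. Payload 4.2 kg.
Tool frame: the origin (TCP) lies midway between the tips of the shut fingers; the grasp point (between the pads) lies 19 mm behind it; z points along the fingers, y is the line along which they close (so a half turn about z gives the same grasp; the last joint's range is limited). The gripper opens to 87 mm and grips with 3 to 60 N. Pads are 19 mm wide; open, the fingers measure 117 mm over their backs; the gripper's body (75 mm by 190 mm) begins 51 mm behind the grasp point.
Start: joints at [14.817, 22.042, 0.453, 0, -68.411, -14.817], TCP at [0.625, 0, 0.223] pointing down, gripper open.
Joint ranges: [-179.83, 179.83], [-69.29, 118.12], [-61.27, 80.66], [-181.25, 117.63], [-171.15, -9.14], [-177.46, 177.46]. Speed limits (degrees/s): [159.86, 159.86, 180, 180, 180, 180].

## Interface

Orientations are given as a 3x3 rotation matrix whose columns are the frame's x, y, z axes.
In Python, from station import * gives the robot as it stands.
- The arm moves only by the tool move_arm, never from a script. Its argument "targets" is text: rows parted by semicolons, each of 4 numbers parted by spaces: the shift along the world's x, y, z in units of 25 mm (1.0 is 25 mm), then the turn about the world's z in units of 5 degrees (1.0 is 5 degrees). In form: tx ty tz spin; .... A call has 1 to 10 rows; each row shifts and turns the commanded pose from where the row before left it; what a row does not reach is not made up. A row lasts 1/12 s, in which the tool goes at most 41.7 mm and 7.16 degrees, less where a joint would pass 70% of its speed; a pose out of reach is approached as far as the arm can. A call is refused whole if a number of a shift passes 1 or a number of a turn 1, either way. A call with a gripper value outside its range is refused whole. "gripper" is the finger opening in mm, from 0 to 87, set as the call begins (left out, the last holds). The fingers move at their own pace and stop on an object; the grip force is fixed at half the most. Time passes only in rows, so rows that do not move let the fingers close. It gives the time, the measured TCP pose, the force, the opening and the grip force at its end, in the units of the state.
- sense(): the state, without advancing time (a new reading comes with each control period).
- capture(name): name is "scene" or "side" or "wrist"; returns a dict with "image" (420x560x3 uint8, blue, green, red), "fx", "fy", "cx", "cy" (pixels), "world_from_camera" (4x4, takes a point from camera to world coordinates); the wrist camera has in their place "hand_eye" (4x4, takes a point from camera to tool coordinates, whose origin is the TCP and whose axes are the flange's). Camera axes: x right, y up, looking along -z (the intrinsics and any distortion apply to the point x, -y, -z); pixel columns grow to the right and rows downward; lengths in m; the calibration is good to about 2 mm. The wrist camera is an equidistant fisheye: a pixel r from the principal point sees the ray r / f radians off the axis. A picture is of the moment at which its call begins: read the wrist's pose just before it. There is no depth.
- finish_job(): hands the job in; it is judged then, once.
The state is a dict: "time_s": time; "joints": joint angles; "joint_velocities": joint speeds; "effort": joint torques, N m; "tcp_pos": TCP position; "ee_rot": TCP orientation; "wrist_force": force on the tool from outside, world axes, zero at the start; "moment": the same for the moment, N m; "gripper_width": opening from 0.0 (shut) to 1.0 (fully open); "gripper_force": force on a finger pad.
Only numpy, scipy, OpenCV 4.12 (cv2) and the standard library are available. Lean on these libraries where they do the work, as an engineer would, in place of code of your own. Each camera call takes 0.05 s, during which the arm holds its last target. There are 200 camera calls.

## Task

One of the three seal bins is almost empty, with a single seal left in it: with the fingertips, gently push that bin's reorder flag all the way over so that it leans towards its bin, and leave it so. Then gently press the call button on the grey box fully in, let it come back out, and withdraw. Leave the flags of the two full bins alone, and do not move or pick up any of the loose things on the bench.

Things in the scene. Friction and masses are not known exactly. Their poses are not given: they have to be found in the camera images.
- station_low: Fixed steel bracket with an open blue bin, almost empty: one black seal (38 mm ring, 8 mm thick) in it. Origin on the bench below the flag's hinge pin (pin at z 35 mm); x points from pin to bin, y along the pin; yaw within 7 degrees. Cheeks 42 mm high, 24 mm long, at y +-27 mm; foot plate 6 mm thick. Bin 150 (x) by 105 (y) by 50 mm high, its front wall 50 mm beyond the pin.
- station_full1: Fixed steel bracket with an open blue bin, full: six piles of black seals, 32 to 40 mm high. Origin on the bench below the flag's hinge pin (pin at z 35 mm); x points from pin to bin, y along the pin; yaw within 7 degrees. Cheeks 42 mm high, 24 mm long, at y +-27 mm; foot plate 6 mm thick. Bin 150 (x) by 105 (y) by 50 mm high, its front wall 50 mm beyond the pin.
- station_full2: Fixed steel bracket with an open blue bin, full: six piles of black seals, 32 to 40 mm high. Origin on the bench below the flag's hinge pin (pin at z 35 mm); x points from pin to bin, y along the pin; yaw within 7 degrees. Cheeks 42 mm high, 24 mm long, at y +-27 mm; foot plate 6 mm thick. Bin 150 (x) by 105 (y) by 50 mm high, its front wall 50 mm beyond the pin.
- flag_low (a joint): Hinged reorder flag of the almost empty bin, rad: 0 = leaning 29 degrees from upright away from its bin, towards the robot (starts at 0 to 0.08); 0.5 = upright; 1.0 = leaning 29 degrees towards its bin, at the end stop. Stays where it is left; about 1 N near the tip moves it.
- flag_low_tip (a point): Middle of the top edge of the reorder flag of the almost empty bin, a plain aluminium plate 40 mm wide (y), 5 mm thick, 65 mm long from hinge pin to this point. It is 92 mm above the bench at joint value 0 or 1.0 and 100 mm when upright; 31 mm in front of the pin at 0, 31 mm beyond it at 1.0.
- flag_full1 (a joint): Hinged reorder flag of the first full bin, rad: 0 = leaning 29 degrees from upright away from its bin, towards the robot (starts at 0 to 0.08); 0.5 = upright; 1.0 = leaning 29 degrees towards its bin, at the end stop. Stays where it is left; about 1 N near the tip moves it.
- flag_full1_tip (a point): Middle of the top edge of the reorder flag of the first full bin, a plain aluminium plate 40 mm wide (y), 5 mm thick, 65 mm long from hinge pin to this point. It is 92 mm above the bench at joint value 0 or 1.0 and 100 mm when upright; 31 mm in front of the pin at 0, 31 mm beyond it at 1.0.
- flag_full2 (a joint): Hinged reorder flag of the second full bin, rad: 0 = leaning 29 degrees from upright away from its bin, towards the robot (starts at 0 to 0.08); 0.5 = upright; 1.0 = leaning 29 degrees towards its bin, at the end stop. Stays where it is left; about 1 N near the tip moves it.
- flag_full2_tip (a point): Middle of the top edge of the reorder flag of the second full bin, a plain aluminium plate 40 mm wide (y), 5 mm thick, 65 mm long from hinge pin to this point. It is 92 mm above the bench at joint value 0 or 1.0 and 100 mm when upright; 31 mm in front of the pin at 0, 31 mm beyond it at 1.0.
- call_box: Fixed grey box 80 (x) by 70 (y) by 40 mm high with the only push button on top, to the robot's right, turned up to 17 degrees. Origin under its centre, on the bench.
- call (a joint): Travel of the call button, m: 0 = out, 0.006 = fully in. Spring return, about 5 N to bottom it.
- call_top (a point): Centre of the top face of the white round call button (32 mm across, in a black housing, on the grey box), 62 mm above the bench, 10 mm above the housing rim when out. It is pressed straight down.
- sleeve: Loose steel sleeve standing on the bench, 44 mm across, 55 mm high, a bystander. Origin at the centre of its underside.
- spare_seal: Loose black seal lying on the bench, 60 mm across, 12 mm thick, a bystander. Origin at the centre of its underside.
- carton: Loose small cardboard carton 70 by 60 by 50 mm high, a bystander at the robot's left. Origin at the centre of its underside.
Things that resemble listed ones, but are neither listed nor needed, are in the scene too. Several things have the shape of the call_box; the one meant has the colours described above.

How it is judged:
By the outcome, as a careful person would: the job done as asked, in the order asked, and still so for the second after the job is handed in, with the robot touching nothing.
It also fails if it takes over 48 s, if anything falls off the work surface, if the arm or the gripper's body presses on something with over 40 N, if the wrist force passes 120 N, or if a joint passes its speed limit or range.

## Working session

There is one attempt and no reset: what is moved stays moved. The work goes in short steps, Python scripts to look and compute and a tool call to move; the robot and the scene stay as the last step left them, time stands still between calls to the robot, and variables do not carry over. Pictures are saved under pics/ and viewed, at most 10 in all, crops included, and the job is handed in when it is done.

Besides the shell and the picture viewer there is one more tool, called after "Call:" by a JSON object that holds its "api" and its "payload", one argument or row to a line. move_arm: Moves the arm, as the interface text tells. Its arguments: {"type":"object","properties":{"targets":{"type":"string"},"gripper":{"type":"number"}},"required":["targets"]}

```bash
mkdir -p pics; python3 - <<'E'
from station import *
import cv2,pickle
s=sense();print(s)
d={}
for n in("scene","side","wrist"):
    d[n]=capture(n);cv2.imwrite(f"pics/{n}0.png",d[n]["image"]);print(n,{k:v for k,v in d[n].items() if k!="image"})
pickle.dump(d,open("d0.pkl","wb"))
E
```

```text
{'time_s': 0.0, 'joints': array([ 1.48174231e+01,  2.20920081e+01,  3.77883676e-01, -2.95886499e-02,
       -6.84103141e+01, -1.48176938e+01]), 'joint_velocities': array([-0.11029155,  0.02058954, -0.08060616, -0.00587866,  0.0428843 ,
        0.13303133]), 'effort': array([ 5.69075401e-04, -3.90661991e+01,  1.87403029e+01,  4.22001421e+00,
        1.09914420e-02, -1.81494070e-04]), 'tcp_pos': array([6.24385898e-01, 2.84180208e-05, 2.21431963e-01]), 'ee_rot': array([[-1.95163882e-04, -9.99997511e-01, -2.22239677e-03],
       [-9.99999977e-01,  1.95367044e-04, -9.11991846e-05],
       [ 9.16331407e-05,  2.22237892e-03, -9.99997526e-01]]), 'wrist_force': array([-0.69877797,  0.11413538, -0.63739602]), 'moment': array([ 0.01582214,  0.01525803, -0.05668658]), 'gripper_force': 0.0, 'gripper_width': 1.000007286974471}
scene {'fx': 438.41805816021207, 'fy': 438.41805816021207, 'cx': 277.45346206382237, 'cy': 207.0090255868096, 'world_from_camera': array([[ 0.78998846, -0.3523812 ,  0.50174269,  1.01233446],
       [ 0.6130673 ,  0.46489496, -0.63876535, -0.68870124],
       [-0.00816875,  
[... 240 characters left out ...]
.9343403 ,  0.26175759, -0.24184949,  0.19886668],
       [-0.35581513, -0.64690307,  0.67447165,  0.74221377],
       [ 0.0200949 ,  0.71623975,  0.69756492,  0.80683896],
       [ 0.        ,  0.        ,  0.        ,  1.        ]])}
wrist {'fx': 325.19226210127806, 'fy': 325.19226210127806, 'cx': 282.05251582791277, 'cy': 209.76093924785434, 'hand_eye': array([[-7.60105252e-04,  9.57405551e-01,  2.88745620e-01,
         7.87443804e-02],
       [ 9.99999699e-01,  7.72760135e-04,  7.01661904e-05,
        -6.28499255e-04],
       [-1.55953605e-04,  2.88745587e-01, -9.57405850e-01,
        -1.63582825e-01],
       [ 0.00000000e+00,  0.00000000e+00,  0.00000000e+00,
         1.00000000e+00]])}
```

View pics/scene0.png

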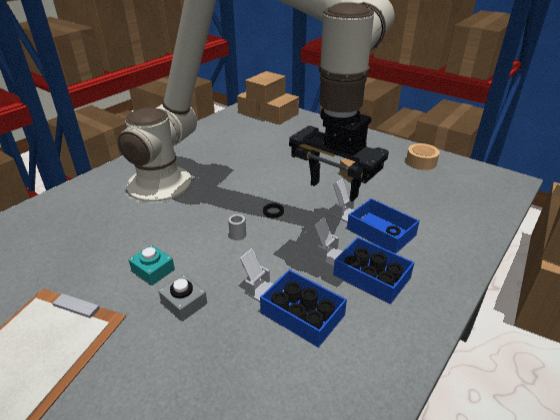

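View pics/side0.png

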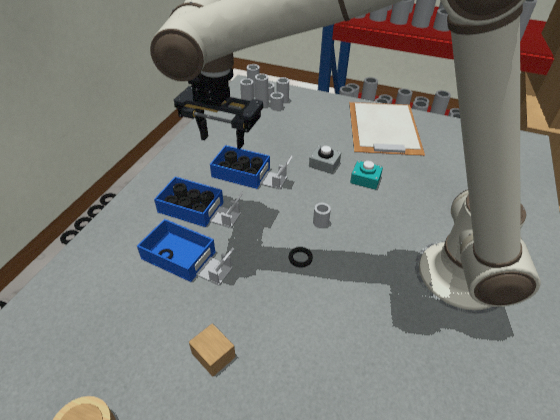

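The low bin is the leftmost one: its flag is at scene (343,195) and side (220,265). The grey call box is at scene (182,290) and side (325,155). I'll zoom in on both.

```bash
python3 - <<'E'
import pickle,cv2,numpy as np
d=pickle.load(open("d0.pkl","rb"))
def c(n,x,y,w=80,h=60):
    return cv2.resize(d[n]["image"][y:y+h,x:x+w],(400,300),interpolation=cv2.INTER_CUBIC)
a=np.vstack([np.hstack([c("scene",320,170),c("side",175,235)]),np.hstack([c("scene",145,260),c("side",285,130)])])
cv2.imwrite("pics/z0.png",a)
E
```

```text
(no output)
```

View pics/z0.png

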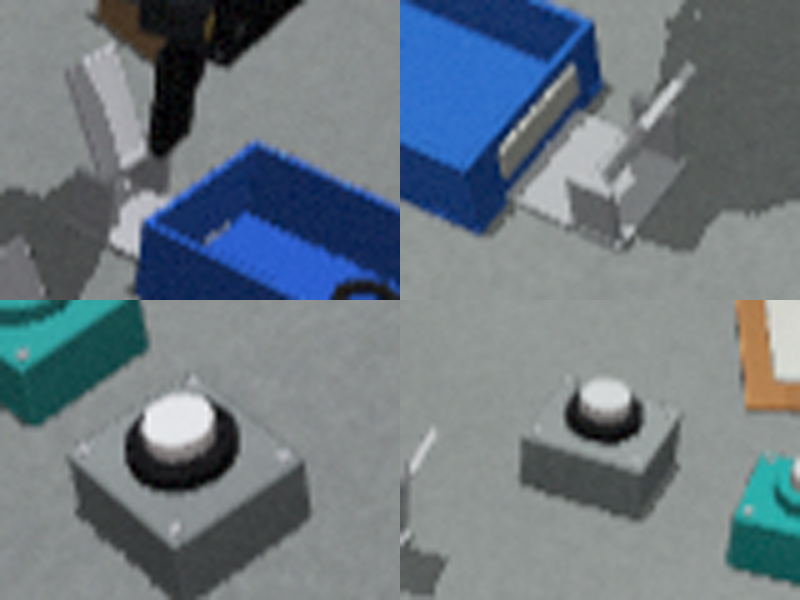

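View pics/wrist0.png

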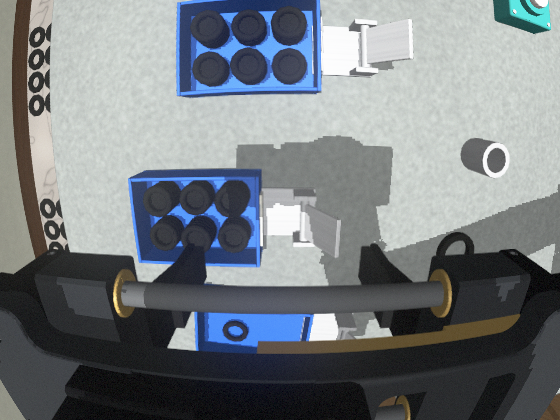

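```bash
cat > h.py <<'E'
import numpy as np
def ray(c,p):
    M=c["world_from_camera"];v=np.array([(p[0]-c["cx"])/c["fx"],-(p[1]-c["cy"])/c["fy"],-1])
    return M[:3,3],M[:3,:3]@v
def atz(c,p,z):
    o,v=ray(c,p);return o+v*(z-o[2])/v[2]
def tri(c1,p1,c2,p2):
    A=[];b=[]
    for c,p in((c1,p1),(c2,p2)):
        o,v=ray(c,p);v=v/np.linalg.norm(v);P=np.eye(3)-np.outer(v,v);A.append(P);b.append(P@o)
    x,r,_,_=np.linalg.lstsq(np.vstack(A),np.hstack(b),rcond=None);return x,r
def px(c,X):
    M=c["world_from_camera"];v=M[:3,:3].T@(np.array(X)-M[:3,3])
    return c["cx"]-c["fx"]*v[0]/v[2],c["cy"]+c["fy"]*v[1]/v[2]
E
python3 - <<'E'
import pickle;from h import *
np.set_printoptions(precision=4,suppress=True)
d=pickle.load(open("d0.pkl","rb"));S,D=d["scene"],d["side"]
for n,a,b,z in(("tip-y",(335,183),(233,248.5),.092),("binfront-y",(349,214.4),(214,240),.05),("binfront+y",(371,199),(189,269),.05),("button",(180.6,284),(326,148),.062)):
    print(n,*tri(S,a,D,b),atz(S,a,z),atz(D,b,z))
E
```

```text
tip-y [0.5109 0.2017 0.0929] [0.] [0.512  0.2041 0.092 ] [0.5094 0.2    0.092 ]
binfront-y [0.5857 0.1579 0.0456] [0.] [0.5897 0.1533 0.05  ] [0.5821 0.1607 0.05  ]
binfront+y [0.5976 0.2579 0.0448] [0.] [0.6018 0.2518 0.05  ] [0.5935 0.2607 0.05  ]
button [ 0.4361 -0.2941  0.0612] [0.] [ 0.4377 -0.2943  0.062 ] [ 0.4353 -0.2939  0.062 ]
```

The scene gives a consistent model: flag pin at about (0.542, 0.214) with yaw about -7°, and button top at (0.436, -0.294, 0.062). Next I close the gripper and go to the robot side of the flag, staying high.

Call:
{"api": "move_arm", "payload": {
  "targets": "-0.7 0.9 0 0;-0.7 0.9 0 0;-0.7 0.9 0 0;-0.7 0.9 0 0;-0.7 0.9 0 0;-0.7 0.9 0 0;-0.7 0.9 0 0;-0.7 0.9 0 0;-0.7 0.9 0 0;-0.7 0.9 0 0",
  "gripper": 0
}}

```text
time_s: 0.98
tcp_pos: [0.4488, 0.2258, 0.2224]
ee_rot: [[-0.0, -1.0, -0.0], [-1.0, 0.0, -0.0], [0.0, 0.0, -1.0]]
wrist_force: [0.5, 0.8, -0.7]
gripper_width: 0.326
gripper_force: 0.0
```

Call:
{"api": "move_arm", "payload": {
  "targets": "0 0 -0.8 0;0 0 -0.8 0;0 0 -0.8 0;0 0 -0.8 0;0 0 -0.8 0;0 0 -0.8 0;0 0 -0.8 0;0 0 0 0;0 0 0 0;0 0 0 0"
}}

```text
time_s: 1.82
tcp_pos: [0.4507, 0.2255, 0.0835]
ee_rot: [[0.0, -1.0, 0.001], [-1.0, -0.0, 0.001], [-0.001, -0.001, -1.0]]
wrist_force: [-0.2, 0.4, 1.5]
gripper_width: 0.006
gripper_force: 0.0
```

```bash
python3 - <<'E'
from station import *
import cv2,pickle,numpy as np
s=sense();print(s["tcp_pos"],s["wrist_force"],s["gripper_width"])
d={n:capture(n) for n in("scene","side","wrist")}
pickle.dump(d,open("d1.pkl","wb"))
c=lambda n,x,y:cv2.resize(d[n]["image"][y:y+90,x:x+120],(400,300),interpolation=cv2.INTER_CUBIC)
b=cv2.resize(d["wrist"]["image"],(400,300))
cv2.imwrite("pics/z1.png",np.vstack([np.hstack([c("scene",280,140),c("side",180,200)]),np.hstack([b,b*0])]))
E
```

```text
[0.45065475 0.22550935 0.08349183] [-0.22635431  0.35226752  1.47208715] 0.005939412307638819
```

View pics/z1.png

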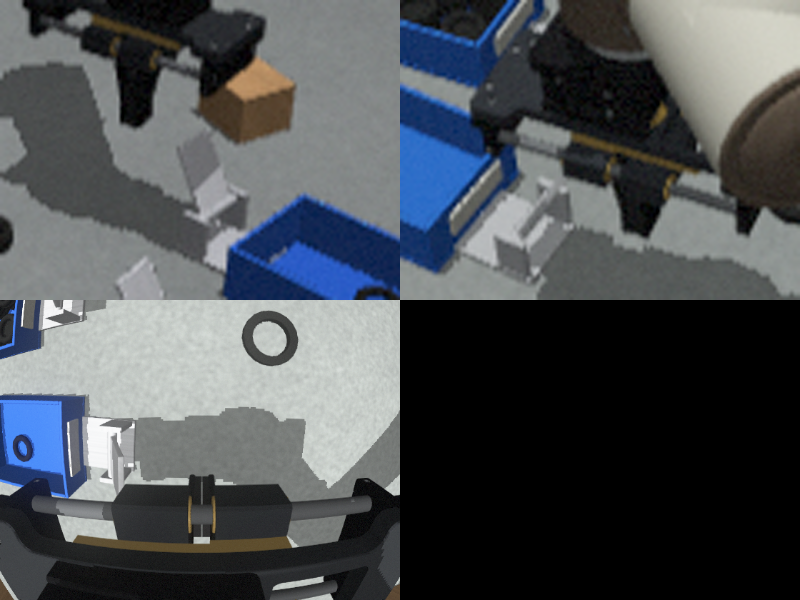

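The flag is unmoved just beyond the fingers, and they are lined up with it. I'll push slowly along the station's x.

Call:
{"api": "move_arm", "payload": {
  "targets": "0.16 -0.02 -0.1 0;0.16 -0.02 -0.1 0;0.16 -0.02 0 0;0.16 -0.02 0 0;0.16 -0.02 0 0;0.16 -0.02 0 0;0.16 -0.02 0 0;0.16 -0.02 0 0;0.16 -0.02 0 0;0.16 -0.02 0 0"
}}

```text
time_s: 2.8
tcp_pos: [0.4904, 0.22, 0.0775]
ee_rot: [[-0.0, -1.0, -0.0], [-1.0, 0.0, -0.0], [0.0, 0.0, -1.0]]
wrist_force: [0.7, 0.3, 0.7]
gripper_width: 0.006
gripper_force: 0.0
```

Call:
{"api": "move_arm", "payload": {
  "targets": "0.12 -0.015 0 0;0.12 -0.015 0 0;0.12 -0.015 0 0;0.12 -0.015 0 0;0.12 -0.015 0 0;0.12 -0.015 0 0;0.12 -0.015 0 0;0.12 -0.015 0 0;0.12 -0.015 0 0;0.12 -0.015 0 0"
}}

```text
time_s: 3.63
tcp_pos: [0.5204, 0.2163, 0.0776]
ee_rot: [[0.0, -1.0, 0.0], [-1.0, -0.0, 0.0], [-0.0, -0.0, -1.0]]
wrist_force: [-0.8, 0.3, -0.2]
gripper_width: 0.004
gripper_force: 0.7
```

Call:
{"api": "move_arm", "payload": {
  "targets": "0.08 -0.01 0 0;0.08 -0.01 0 0;0.08 -0.01 0 0;0.08 -0.01 0 0;0.08 -0.01 0 0;0.08 -0.01 0 0;0 0 0 0"
}}

```text
time_s: 4.22
tcp_pos: [0.5323, 0.2148, 0.0775]
ee_rot: [[-0.0, -1.0, 0.0], [-1.0, 0.0, 0.0], [-0.0, -0.0, -1.0]]
wrist_force: [0.1, -0.1, 0.2]
gripper_width: 0.002
gripper_force: 0.2
```

Call:
{"api": "move_arm", "payload": {
  "targets": "0.06 -0.007 0 0;0.06 -0.007 0 0;0.06 -0.007 0 0;0.06 -0.007 0 0;0.06 -0.007 0 0;0.06 -0.007 0 0;0 0 0 0"
}}

```text
time_s: 4.8
tcp_pos: [0.5411, 0.2135, 0.0774]
ee_rot: [[-0.0, -1.0, -0.0], [-1.0, 0.0, -0.0], [0.0, 0.0, -1.0]]
wrist_force: [-1.0, 0.1, -0.2]
gripper_width: 0.005
gripper_force: 0.3
```

Call:
{"api": "move_arm", "payload": {
  "targets": "0.04 -0.005 0 0;0.04 -0.005 0 0;0.04 -0.005 0 0;0 0 0 0"
}}

```text
time_s: 5.13
tcp_pos: [0.5442, 0.2133, 0.0776]
ee_rot: [[-0.0, -1.0, 0.0], [-1.0, 0.0, -0.0], [0.0, -0.0, -1.0]]
wrist_force: [-0.6, 0.0, -1.0]
gripper_width: 0.008
gripper_force: 0.4
```

```bash
python3 - <<'E'
from station import *
import cv2,pickle,numpy as np
s=sense();print(s["tcp_pos"],s["wrist_force"])
d={n:capture(n) for n in("scene","side","wrist")}
pickle.dump(d,open("d2.pkl","wb"))
c=lambda n,x,y:cv2.resize(d[n]["image"][y:y+60,x:x+80],(400,300),interpolation=cv2.INTER_CUBIC)
b=cv2.resize(d["wrist"]["image"],(400,300))
cv2.imwrite("pics/z2.png",np.vstack([np.hstack([c("scene",310,165),c("side",180,220)]),np.hstack([b,b*0])]))
E
```

```text
[0.54416211 0.21328072 0.07756578] [-0.62131198  0.01471731 -0.95024907]
```

View pics/z2.png

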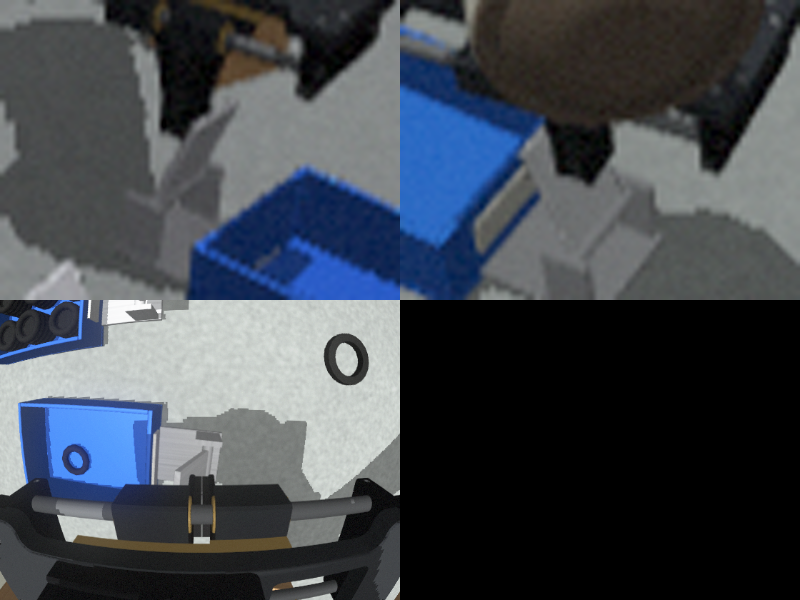

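The flag is now past upright and leaning towards the bin, with no end-stop force yet. I'll carry on in small steps.

Call:
{"api": "move_arm", "payload": {
  "targets": "0.04 -0.005 0 0;0.04 -0.005 0 0;0.04 -0.005 0 0;0 0 0 0;0 0 0 0"
}}

```text
time_s: 5.7
tcp_pos: [0.5472, 0.213, 0.0776]
ee_rot: [[0.0, -1.0, 0.0], [-1.0, -0.0, 0.0], [-0.0, -0.0, -1.0]]
wrist_force: [0.2, -0.7, 0.9]
gripper_width: 0.003
gripper_force: 0.3
```

Call:
{"api": "move_arm", "payload": {
  "targets": "0.04 -0.005 0 0;0.04 -0.005 0 0;0 0 0 0;0 0 0 0"
}}

```text
time_s: 6.03
tcp_pos: [0.5492, 0.2127, 0.0776]
ee_rot: [[-0.0, -1.0, 0.0], [-1.0, 0.0, 0.0], [-0.0, -0.0, -1.0]]
wrist_force: [-0.2, -0.5, -0.5]
gripper_width: 0.008
gripper_force: 0.3
```

Call:
{"api": "move_arm", "payload": {
  "targets": "0.04 -0.005 0 0;0.04 -0.005 0 0;0 0 0 0;0 0 0 0"
}}

```text
time_s: 6.37
tcp_pos: [0.5511, 0.2125, 0.0776]
ee_rot: [[-0.0, -1.0, 0.0], [-1.0, 0.0, 0.0], [-0.0, -0.0, -1.0]]
wrist_force: [-0.0, -1.1, 0.3]
gripper_width: 0.003
gripper_force: 0.3
```

Call:
{"api": "move_arm", "payload": {
  "targets": "0.04 -0.005 0 0;0 0 0 0;0 0 0 0"
}}

```text
time_s: 6.62
tcp_pos: [0.552, 0.2123, 0.0776]
ee_rot: [[-0.0, -1.0, 0.0], [-1.0, 0.0, 0.0], [-0.0, -0.0, -1.0]]
wrist_force: [-0.6, 0.4, -0.1]
gripper_width: 0.006
gripper_force: 0.4
```

Call:
{"api": "move_arm", "payload": {
  "targets": "0.04 -0.005 0 0;0 0 0 0;0 0 0 0"
}}

```text
time_s: 6.87
tcp_pos: [0.5524, 0.2122, 0.0774]
ee_rot: [[-0.0, -1.0, -0.001], [-1.0, 0.0, -0.0], [0.0, 0.001, -1.0]]
wrist_force: [-4.0, 1.6, 0.7]
gripper_width: 0.006
gripper_force: 1.7
```

The force rose to 4 N at the expected place, so this is the end stop. I back off, rise, and check.

Call:
{"api": "move_arm", "payload": {
  "targets": "-0.2 0.02 0 0;-0.4 0.05 0 0;-0.6 0.07 0 0;-0.8 0.1 0.2 0;-0.6 0 0.8 0;0 0 0.9 0;0 0 0.9 0;0 0 0.9 0;0 0 0.6 0;0 0 0 0"
}}

```text
time_s: 7.7
tcp_pos: [0.4897, 0.2195, 0.1893]
ee_rot: [[0.001, -1.0, 0.008], [-1.0, -0.001, 0.005], [-0.005, -0.008, -1.0]]
wrist_force: [1.0, 0.1, 0.7]
gripper_width: 0.005
gripper_force: 0.0
```

```bash
python3 - <<'E'
from station import *
import cv2,pickle,numpy as np
s=sense();print(s["tcp_pos"],s["wrist_force"])
d={n:capture(n) for n in("scene","side")}
pickle.dump(d,open("d3.pkl","wb"))
from h import *
x=np.array([.9925,-.12,0]);y=np.array([.12,.9925,0]);P=np.array([.542,.214,.035])
im={n:d[n]["image"].copy() for n in d}
c=lambda n,x,y:cv2.resize(d[n]["image"][y:y+60,x:x+80],(400,300),interpolation=cv2.INTER_CUBIC)
def m(n,x0,y0):
    k=c(n,x0,y0)
    for s_ in(-1,1):
        q=px(d[n],P+.031*x+s_*.02*y+np.array([0,0,.057]))
        cv2.circle(k,(int((q[0]-x0+.5)*5),int((q[1]-y0+.5)*5)),3,(0,0,255),1)
    return k
cv2.imwrite("pics/z3.png",np.hstack([m("scene",310,165),m("side",180,220)]))
E
```

```text
[0.48970707 0.21954024 0.18925518] [0.99930089 0.14902116 0.71572141]
```

View pics/z3.png

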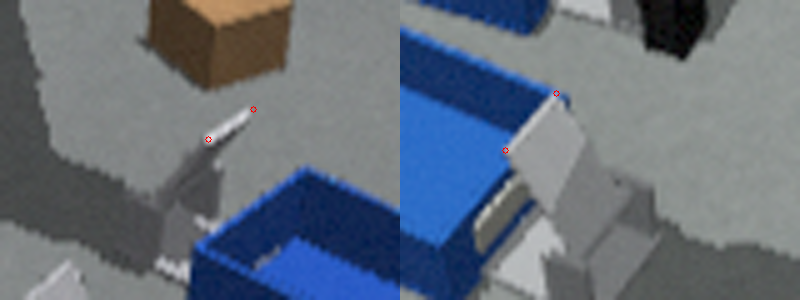

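The flag's top edge matches the predicted end-stop position (red marks) in both views. Next, the button: over to (0.436, -0.294), then down.

Call:
{"api": "move_arm", "payload": {
  "targets": "-0.1 -0.9 0.2 0;-0.1 -0.9 0.1 0;-0.1 -0.9 0 0;-0.1 -0.9 0 0;-0.1 -0.9 0 0;-0.1 -0.9 0 0;-0.1 -0.9 0 0;-0.1 -0.9 0 0;-0.1 -0.9 0 0;-0.1 -0.9 0 0"
}}

```text
time_s: 8.63
tcp_pos: [0.4617, -0.008, 0.191]
ee_rot: [[0.0, -1.0, -0.003], [-1.0, -0.0, -0.001], [0.001, 0.003, -1.0]]
wrist_force: [0.7, -0.6, 0.6]
gripper_width: 0.002
gripper_force: 0.0
```

Call:
{"api": "move_arm", "payload": {
  "targets": "-0.1 -0.9 0 0;-0.1 -0.9 0 0;-0.1 -0.9 0 0;-0.1 -0.9 0 0;-0.1 -0.9 0 0;-0.1 -0.9 0 0;-0.1 -0.9 0 0;-0.1 -0.9 0 0;-0.1 -0.9 0 0;-0.1 -0.9 0 0"
}}

```text
time_s: 9.47
tcp_pos: [0.4367, -0.2326, 0.1909]
ee_rot: [[-0.0, -1.0, -0.003], [-1.0, 0.0, 0.001], [-0.001, 0.003, -1.0]]
wrist_force: [0.9, -0.1, -0.6]
gripper_width: 0.011
gripper_force: 0.0
```

Call:
{"api": "move_arm", "payload": {
  "targets": "-0.1 -0.9 0 0;-0.1 -0.9 0 0;0 -0.7 0 0;0 0 -0.8 0;0 0 -0.8 0;0 0 -0.8 0;0 0 -0.8 0;0 0 0 0;0 0 0 0;0 0 0 0"
}}

```text
time_s: 10.3
tcp_pos: [0.4333, -0.2944, 0.1129]
ee_rot: [[0.0, -1.0, 0.0], [-1.0, -0.0, -0.001], [0.001, -0.0, -1.0]]
wrist_force: [-0.1, 0.4, 1.0]
gripper_width: 0.008
gripper_force: 0.0
```

Call:
{"api": "move_arm", "payload": {
  "targets": "0.1 0 -0.6 0;0 0 -0.6 0;0 0 -0.3 0;0 0 0 0;0 0 0 0"
}}

```text
time_s: 10.72
tcp_pos: [0.4359, -0.2944, 0.0757]
ee_rot: [[0.0, -1.0, 0.001], [-1.0, -0.0, -0.001], [0.001, -0.001, -1.0]]
wrist_force: [0.5, 0.8, 0.9]
gripper_width: 0.006
gripper_force: 0.0
```

```bash
python3 - <<'E'
from station import *
import cv2,numpy as np
s=sense();print(s["tcp_pos"],s["wrist_force"])
d={n:capture(n) for n in("scene","side")}
c=lambda n,x,y:cv2.resize(d[n]["image"][y:y+60,x:x+80],(400,300),interpolation=cv2.INTER_CUBIC)
cv2.imwrite("pics/z4.png",np.hstack([c("scene",145,250),c("side",285,120)]))
E
```

```text
[ 0.43587397 -0.29444896  0.07569941] [0.54889415 0.80735092 0.85781626]
```

View pics/z4.png

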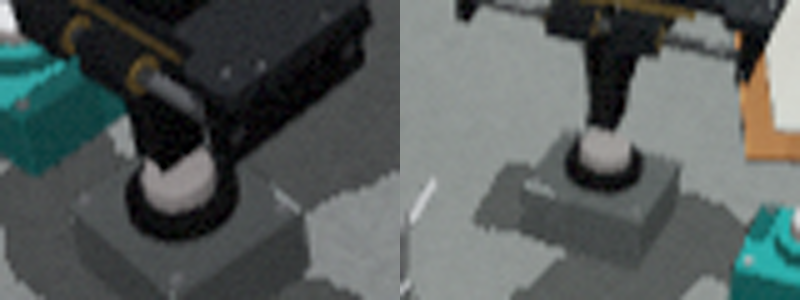

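The shut fingertips are centred above the white button on the grey box. Now I press down slowly.

Call:
{"api": "move_arm", "payload": {
  "targets": "0 0 -0.1 0;0 0 -0.1 0;0 0 -0.1 0;0 0 -0.1 0;0 0 -0.08 0;0 0 -0.08 0;0 0 0 0;0 0 0 0"
}}

```text
time_s: 11.48
tcp_pos: [0.4354, -0.2942, 0.0611]
ee_rot: [[0.0, -1.0, -0.0], [-1.0, -0.0, 0.0], [-0.0, 0.0, -1.0]]
wrist_force: [-0.8, -0.4, 1.8]
gripper_width: 0.004
gripper_force: 1.0
```

Call:
{"api": "move_arm", "payload": {
  "targets": "0 0 -0.04 0;0 0 -0.04 0;0 0 -0.04 0;0 0 0 0;0 0 0 0"
}}

```text
time_s: 11.9
tcp_pos: [0.4354, -0.2943, 0.0582]
ee_rot: [[0.0, -1.0, -0.0], [-1.0, -0.0, -0.0], [0.0, 0.0, -1.0]]
wrist_force: [-1.2, 1.2, 4.8]
gripper_width: 0.003
gripper_force: 1.9
```

Call:
{"api": "move_arm", "payload": {
  "targets": "0 0 -0.04 0;0 0 -0.04 0;0 0 0 0;0 0 0 0"
}}

```text
time_s: 12.23
tcp_pos: [0.4354, -0.2943, 0.0564]
ee_rot: [[0.0, -1.0, -0.0], [-1.0, -0.0, -0.0], [0.0, 0.0, -1.0]]
wrist_force: [-3.0, 2.1, 6.6]
gripper_width: 0.009
gripper_force: 3.3
```

Call:
{"api": "move_arm", "payload": {
  "targets": "0 0 -0.03 0;0 0 0 0;0 0 0 0"
}}

```text
time_s: 12.48
tcp_pos: [0.4354, -0.2943, 0.0563]
ee_rot: [[0.001, -1.0, -0.0], [-1.0, -0.001, -0.0], [0.0, 0.0, -1.0]]
wrist_force: [-2.6, 3.4, 10.8]
gripper_width: 0.006
gripper_force: 5.4
```

The button has bottomed: position is stalled at z 0.056 and the force has jumped to 11 N. I release and withdraw.

Call:
{"api": "move_arm", "payload": {
  "targets": "0 0 0.1 0;0 0 0.15 0;0 0 0.25 0;0 0 0.5 0;0 0 0.9 0;0 0 0.9 0;0 0 0.9 0;0 0 0.9 0;0 0 0.9 0;0 0 0 0"
}}

```text
time_s: 13.32
tcp_pos: [0.4384, -0.2957, 0.1978]
ee_rot: [[0.001, -1.0, 0.01], [-1.0, -0.001, -0.005], [0.005, -0.01, -1.0]]
wrist_force: [0.2, 0.3, 0.3]
gripper_width: 0.004
gripper_force: 0.0
```

Call:
{"api": "move_arm", "payload": {
  "targets": "0 0 0 0;0 0 0 0;0 0 0 0;0 0 0 0"
}}

```text
time_s: 13.65
tcp_pos: [0.4349, -0.294, 0.1915]
ee_rot: [[-0.0, -1.0, -0.002], [-1.0, 0.0, 0.001], [-0.001, 0.002, -1.0]]
wrist_force: [-0.2, -0.3, 0.3]
gripper_width: 0.002
gripper_force: 0.0
```

```bash
python3 - <<'E'
from station import *
import cv2,numpy as np
s=sense();print(s["tcp_pos"],s["wrist_force"])
cv2.imwrite("pics/end.png",np.vstack([capture("scene")["image"][150:350,100:450],capture("side")["image"][100:300,100:450]]))
E
```

```text
[ 0.43487855 -0.29403778  0.19152225] [-0.17552357 -0.32695133  0.25662837]
```

View pics/end.png

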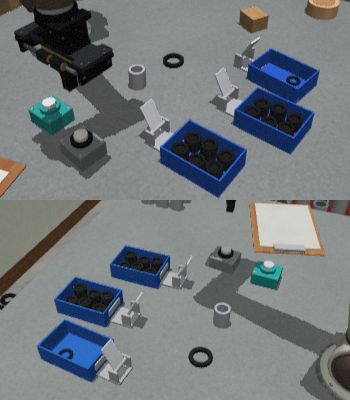

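The low bin's flag leans to its bin, the full bins' flags and the loose things are unmoved, the button is back out, and the arm is clear.

```bash
python3 -c "
from station import *
print(finish_job())"
```

```text
the job is handed in; nothing more can be done
None
```

The almost empty bin's flag is pushed over to its end stop towards the bin, and the call button on the grey box was then pressed fully in and released; the arm is clear, the other flags and loose items look unmoved in the last pictures, and the job is handed in at about 14 s.

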